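# Load a test cassette into the reading jig and close its keeper bar

### The arm

A 7-joint arm with a two-finger parallel gripper is mounted at the origin on a cart in front of the work surface, level with it; the furniture and walls round the work are solid. World frame = base frame: x ahead of the robot, y to its left, z up, the work surface at z = 0. Lengths are in m, angles in rad, forces in N, time in s.
With the tool pointing down it reaches from about 0.425 to 0.875 m from the base axis. Payload 4.7 kg.
Tool frame: the origin (TCP) lies midway between the tips of the shut fingers; the grasp point (between the pads) lies 19 mm behind it; z points along the fingers, y is the direction in which the jaws open and shut (so a half turn about z gives the same grasp; the last joint's range is limited). The gripper opens to 87 mm and grips with 3 to 60 N. Pads are 19 mm wide; open, the fingers measure 117 mm over their backs; the gripper's body (75 mm by 190 mm) begins 51 mm behind the grasp point.
Start: joints at [1.155, 0.321, -0.07, 1.45, 0.023, 1.371, -0.057], TCP at [0.271, -0.591, 0.223] pointing down, gripper open.
Joint ranges: [-2.86, 2.86], [-0.3, 2.09], [-1.38, 1.24], [0.06, 2.45], [-1.56, 4.7], [0.09, 2.05], [-2.69, 2.69]. Speed limits (rad/s): [2.57, 2.57, 3.14, 3.14, 3.14, 3.14, 3.14].

### API

Orientations are given as a rotation vector (axis times angle).
In Python, from bench import get_state, eyes, job gives the robot as it stands. The module is installed in compiled form; this text tells all that it offers.
- The arm moves only by the shell command python3 -m jog 'ROWS' [FORCE]. ROWS is JSON, a list that holds one entry, the list of rows, each a list of 5 numbers: the opening, from 0 (shut) to 1 (fully open), then the shift along the tool's x, y, z in units of 40 mm (1.0 is 40 mm), then the turn about the tool's z in units of 5 degrees (1.0 is 5 degrees). In form: [[[jaw, dx, dy, dz, turn], ...]]. A call has 1 to 10 rows; each row shifts and turns the commanded pose from where the row before left it, along the tool's axes as they then stand; what a row does not reach is not made up. A row lasts 1/8 s, in which the tool goes at most 62.5 mm and 10.7 degrees, less where a joint would pass 70% of its speed; a pose out of reach is approached as far as the arm can. A call is refused whole if a number of a shift passes 1 or a number of a turn 1, either way. A call with a gripper value outside its range is refused whole. The fingers move at their own pace and stop on an object; FORCE is the grip in N (left out, the last holds). Time passes only in rows, so rows that do not move let the fingers close. It gives the time, the measured TCP pose, the force and the opening at its end, in the units of the state.
- get_state(): the state, without advancing time (a new reading comes with each control period).
- eyes.get_image(name): name is "scene" or "top"; returns (picture, depth): 420x560x3 uint8, red, green, blue; 420x560 float32, m along the optical axis (not along the pixel's ray), 0 where there is no reading.
- eyes.camera_params(name): a dict with "camera_matrix" (3x3 intrinsics, pixels), "pose" (4x4, takes a point from camera to world coordinates). Camera axes: x right, y down, z forward; pixel columns grow to the right and rows downward; lengths in m; the calibration is good to about 2 mm. A picture is of the moment at which its call begins. camera_params takes no time and is no camera call.
- job.close_job(): hands the job in, once; it reports no verdict.
The state is a dict: "time": time; "joint_positions": joint angles; "qd": joint speeds; "joint_torque": joint torques, N m; "position": TCP position; "tool_rot": TCP orientation; "ft_force": force on the tool from outside, world axes, zero at the start; "torque": the same for the moment, N m; "grip_width": opening from 0.0 (shut) to 1.0 (fully open).
Only numpy, scipy, OpenCV 4.12 (cv2) and the standard library are available. Lean on these libraries where they do the work, as an engineer would, in place of code of your own. Each camera call takes 0.05 s, during which the arm holds its last target. There are 200 camera calls.

### The job

Take the test cassette that lies on the low blue rest and seat it, printed side up, flat and square on the floor of the white reading jig's pocket (either way round). Then push the orange knob at the free end of the keeper bar so that the bar swings over the end of the seated cassette, fully up to its stop post. Let go of everything, and do not shift the timer, the pots or the tape roll around the work.

Things in the scene. Friction and masses are not known exactly. Their poses are not given: they have to be found in the camera images.
- cassette: Cassette to load: thin white plate with printed strips, 89 x 47 x 5 mm (x, y, z), about 30 g. Origin: centre of its underside; x lengthwise, z up out of the printed face. It starts flat on the blue rest, underside 16 mm above the table, overhanging it all round; grip it across its two long edges (47 mm). Similar cassettes lying on pots are not part of the job.
- rest: Low blue plastic rest with a black rubber top, fixed. Its top is 16 mm above the table, 64 mm long (x) and 28 mm wide (y), on a flat foot 112 x 72 x 4 mm that shows all round the cassette. Origin: centre of its underside. The cassette lies on it roughly lengthwise.
- jig: White reading jig, fixed: block 124 x 120 mm (x, y), rim 24 mm above the table. Origin: centre of its underside, below the pocket's centre. Two finger slots 34 mm wide (x) cut the middle of the pocket's long walls, open above and out to the -y and +y sides, down to 4 mm above the table; the pocket floor between them is 28 mm wide (y), so fingers holding the cassette's middle pass beside it.
- pocket (a point): Centre of the pocket's flat grey floor, 18 mm above the table; axes as the jig's. The pocket is 93 mm long (x) and 51 mm wide (y), 6 mm deep below the rim; the upper 3 mm of its walls is a 45 degree lead-in. A seated cassette has its origin here and its x axis along the jig's x, either way round.
- keeper_pin (a point): Vertical pin about which the keeper bar turns, at the height of the bar's underside, 26 mm above the table; x = +37, y = -50 mm in the jig's frame. The pin's head, 14 mm across, ends 36 mm above the table.
- keeper (a joint): Angle of the keeper bar, rad. 0: at the stop post, bar along the jig's +y over the +x end of the pocket. Grows as it opens, clockwise from above (1.57: along the jig's +x). Starts at 1.15 to 1.5 (limit 1.85), clear of the pocket; light friction (0.5 N at the knob), stays where left. Aluminium bar 14 mm wide, from 26 to 32 mm above the table, passing 3 mm over a seated cassette.
- keeper_knob (a point): On the axis of the upright orange knob at the bar's free end, 115 mm from the pin, 46 mm above the table. The knob is 16 mm across and stands from 32 to 60 mm above the table; the bar's end beneath it is 20 mm across.
- keeper_stop (a point): Foot of the steel stop post, on the jig's rim 24 mm above the table; the post is 8 mm across, its top 38 mm above the table. The closing bar stops with its side against it.
- timer: Bystander: bench timer 62 x 62 x 20 mm, loose. Origin: centre of its underside. Leave it alone.
- pot_a: Bystander: lidded sample pot, 61 mm across, 56 mm high, loose. Origin: centre of its underside. Leave it alone.
- tape: Bystander: roll of tape lying flat, 80 mm across, 18 mm high, loose. Origin: centre of its underside. Leave it alone.
There are look-alikes about, which are no part of the job. Leave any purple look-alike of the cassette alone.

How it is judged:
By the outcome, as a careful person would: the job done as asked, in the order asked, and still so for the second after the job is handed in, with the robot touching nothing.
It also fails if it takes over 61 s, if anything falls off the work surface, if the arm or the gripper's body presses on something with over 40 N, if the wrist force passes 120 N, or if a joint passes its speed limit or range.

## Working session

There is one attempt and no reset: what is moved stays moved. The work goes in short steps, Python scripts to look and compute and a shell command to move; the robot and the scene stay as the last step left them, time stands still between calls to the robot, and variables do not carry over. Pictures are saved under pics/ and viewed, about 8 in all and at most 12, crops included, and the job is handed in when it is done.

```bash
mkdir -p pics; cat > h.py <<'E'
import numpy as np, cv2
from bench import get_state, eyes, job
def grab(n,save=None):
    im,d=eyes.get_image(n); p=eyes.camera_params(n)
    if save: cv2.imwrite(f'pics/{save}.png',im[:,:,::-1])
    return im,d,np.array(p['camera_matrix']),np.array(p['pose'])
def ray(K,T,u,v,z):
    r=T[:3,:3]@np.linalg.inv(K)@np.array([u,v,1.]); o=T[:3,3]
    return o+r*(z-o[2])/r[2]
def proj(K,T,P):
    c=T[:3,:3].T@(np.array(P)-T[:3,3]); q=K@c; return q[:2]/q[2]
def pts(d,K,T):
    v,u=np.mgrid[:d.shape[0],:d.shape[1]]
    c=np.stack([(u-K[0,2])/K[0,0]*d,(v-K[1,2])/K[1,1]*d,d],-1)
    return c@T[:3,:3].T+T[:3,3]
E
python3 - <<'E'
from h import *
for n in('scene','top'):
    im,d,K,T=grab(n,n+'0'); print(n,K.round(1).tolist(),T.round(3).tolist()); np.savez(f'{n}0.npz',im=im,d=d,K=K,T=T)
print(get_state())
E
```

```text
scene [[436.2, 0.0, 276.3], [0.0, 436.2, 204.9], [0.0, 0.0, 1.0]] [[-0.639, -0.575, 0.511, -0.053], [-0.769, 0.488, -0.413, 0.465], [-0.012, -0.657, -0.754, 0.932], [0.0, 0.0, 0.0, 1.0]]
top [[405.0, 0.0, 273.4], [0.0, 405.0, 208.3], [0.0, 0.0, 1.0]] [[0.023, -0.976, 0.219, 0.333], [-1.0, -0.022, 0.01, -0.009], [-0.005, -0.219, -0.976, 1.041], [0.0, 0.0, 0.0, 1.0]]
{'time': 0.1, 'joint_positions': array([ 1.15506797,  0.32176153, -0.07009101,  1.45152721,  0.02259811,
        1.37079034, -0.05686826]), 'qd': array([ 0.00016742, -0.0004231 ,  0.00046133, -0.00300194,  0.00024171,
       -0.00248779, -0.00067855]), 'joint_torque': array([ 3.78900904e-05, -4.92572272e+01, -4.05554362e-01, -3.13398278e+01,
       -6.41616527e-02,  3.94417474e-02,  1.17800323e-04]), 'position': array([ 0.27062463, -0.59045494,  0.22157565]), 'tool_rot': array([-3.06769584e+00, -6.69736756e-01,  7.02371518e-04]), 'ft_force': array([-0.37335619,  0.8239338 ,  0.87383254]), 'torque': array([-0.02251329,  0.02536098,  0.03389374]), 'grip_width': 1.0051754775246637}
```

View pics/top0.png

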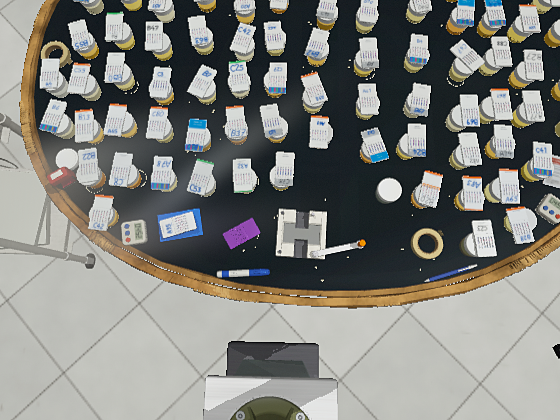

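View pics/scene0.png

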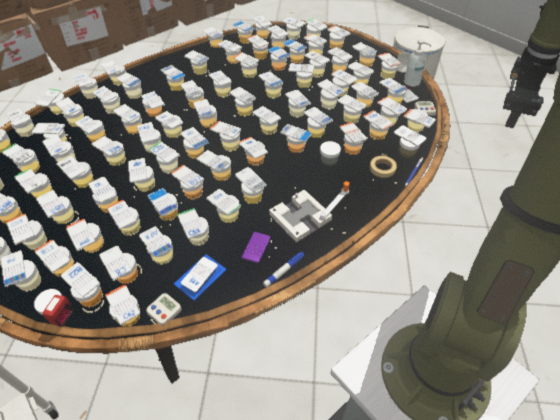

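The top view shows the blue rest with a white cassette at (180,226), a purple look-alike at (241,234), the jig at (301,234) and the orange knob at (362,243). The other cassettes lie on pots. The white plate on the blue rest is the one meant, so I'll measure it and confirm in an enlarged crop.

```bash
cat > m.py <<'E'
from h import *
import sys
def rect(mask,K,T,z,lo,box,name):
    x0,y0,x1,y1=box; m=np.zeros_like(mask,np.uint8); m[y0:y1,x0:x1]=mask[y0:y1,x0:x1]
    n,l,s,c=cv2.connectedComponentsWithStats(m); k=1+np.argmax(s[1:,4])
    cs,_=cv2.findContours((l==k).astype(np.uint8),cv2.RETR_EXTERNAL,cv2.CHAIN_APPROX_NONE)
    p=cs[0][:,0,:]; w=np.array([ray(K,T,u,v,z)[:2] for u,v in p],np.float32)
    r=cv2.minAreaRect(w*1000); print(name,'px',c[k].round(1),'area',s[k,4],'ctr mm',np.round(r[0],1),'size',np.round(r[1],1),'ang',round(r[2],2)); return r
if __name__=='__main__':
  for n,bc,bj,bk in(('top',(150,200,212,248),(265,200,335,265),(340,230,380,260)),('scene',(170,250,230,305),(262,185,340,245),(335,175,360,195))):
    f=np.load(n+'0.npz'); im,d,K,T=f['im'],f['d'],f['K'],f['T']
    hsv=cv2.cvtColor(im,cv2.COLOR_RGB2HSV); H,S,V=[hsv[...,i] for i in range(3)]
    white=((S<60)&(V>130)).astype(np.uint8); white=cv2.morphologyEx(white,cv2.MORPH_CLOSE,np.ones((5,5)))
    blue=((H>100)&(H<125)&(S>140)&(V>60))
    rect(white,K,T,.021,0,bc,'cassette'); rect((blue|(white>0)),K,T,.004,0,bc,'foot')
    rect(white,K,T,.024,0,bj,'jig')
    org=((H<18)&(S>150)&(V>120)); rect(org,K,T,.046,0,bk,'knob')
    P=pts(d,K,T); print('depth z cass',np.median(P[...,2][white.astype(bool)&(np.indices(white.shape)[1]>bc[0])&(np.indices(white.shape)[1]<bc[2])&(np.indices(white.shape)[0]>bc[1])&(np.indices(white.shape)[0]<bc[3])]))
  f=np.load('top0.npz'); im=f['im'][:,:,::-1]
  a=cv2.resize(im[195:270,110:390],None,fx=2.8,fy=2.8,interpolation=cv2.INTER_CUBIC)
  f=np.load('scene0.npz'); im=f['im'][:,:,::-1]
  b=cv2.resize(im[170:325,130:410],None,fx=2.4,fy=2.4,interpolation=cv2.INTER_CUBIC)
  b=cv2.copyMakeBorder(b,0,0,0,784-b.shape[1],cv2.BORDER_CONSTANT); cv2.imwrite('pics/crop1.png',np.vstack([a,b]))
E
python3 m.py
```

```text
cassette px [177.3 224.4] area 625 ctr mm [514.8 246.4] size [47.1 88.7] ang 18.19
foot px [180.1 224.4] area 1099 ctr mm [518.  244.8] size [ 73.  111.3] ang 11.45
jig px [302.  233.8] area 1876 ctr mm [498.4 -77.2] size [156.2 120.9] ang 87.6
knob px [361.  240.6] area 8 ctr mm [ 479.4 -217.1] size [ 5.  14.7] ang 31.74
depth z cass 0.01973153719070897
cassette px [198.8 274.1] area 636 ctr mm [516.  252.3] size [49.9 91. ] ang 18.44
foot px [199.7 276.8] area 1113 ctr mm [519.4 250. ] size [ 74.8 114.2] ang 10.74
jig px [301.8 213.3] area 1594 ctr mm [496.7 -90. ] size [207.4 129.4] ang 87.98
knob px [345.9 185. ] area 44 ctr mm [ 476.3 -216.1] size [16.8 34.7] ang 51.38
depth z cass 0.01963917272260801
```

View pics/crop1.png

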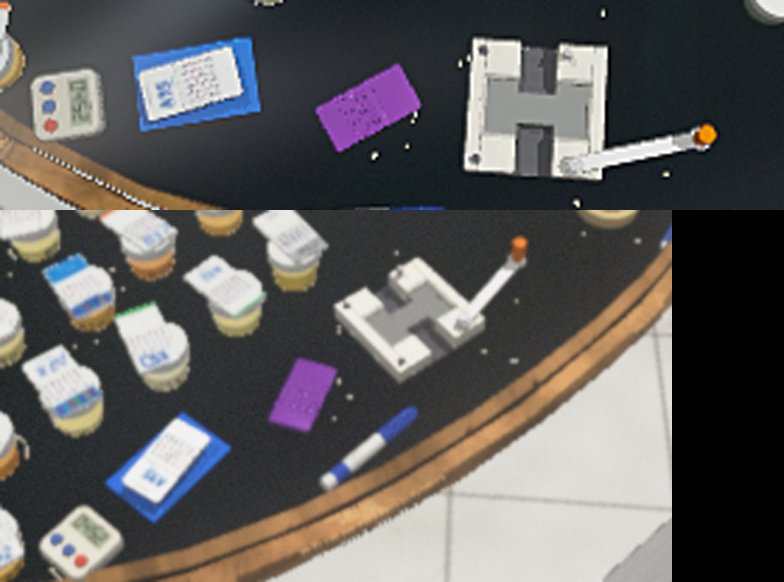

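Crop confirms it: only the white printed plate on the blue foot fits. The purple plate is the look-alike and the rest are on pots. Next I'll fit the jig edges and work out the tool-frame move.

```bash
cat >> h.py <<'E'
from scipy.spatial.transform import Rotation as Ro
def togo(x,y,z,ang):
    "ang: wanted tool-y direction deg in world (mod 180). prints shift in units in present tool axes, and turn units"
    s=get_state(); R=Ro.from_rotvec(s['tool_rot']).as_matrix(); d=(np.array([x,y,z])-s['position'])
    a=np.degrees(np.arctan2(R[1,1],R[0,1])); t=(ang-a+90)%180-90   # world ccw; tool z down -> turn=-t
    print('t',round(s['time'],2),'pos',s['position'].round(4),'tilt',np.round(R[:,2],3),'F',np.round(s['ft_force'],1),'w',round(s['grip_width'],3),'y-ang',round(a,1))
    print('shift units',np.round(R.T@d/.04,2),'turn units',round(-t/5,2)); return R
E
cat > jig.py <<'E'
from h import *
def fit(im,K,T,p,q,z,h=5):
    # sub-pixel edge along segment p-q: steepest brightness change across it
    g=cv2.GaussianBlur(cv2.cvtColor(im,cv2.COLOR_RGB2GRAY),(0,0),.8).astype(np.float32)
    p,q=np.array(p,float),np.array(q,float); n=np.array([-(q-p)[1],(q-p)[0]]); n/=np.linalg.norm(n); out=[]
    s=np.arange(-h,h+.01,.25)
    for t in np.linspace(.1,.9,25):
        c=p+t*(q-p); X=(c+s[:,None]*n).astype(np.float32)
        v=cv2.remap(g,X[:,0][None],X[:,1][None],cv2.INTER_LINEAR)[0]; k=np.argmax(abs(np.gradient(v)))
        out.append(ray(K,T,*X[k],z)[:2]*1000)
    vx,vy,x,y=cv2.fitLine(np.array(out,np.float32),cv2.DIST_HUBER,0,.01,.01).ravel(); return np.array([x,y]),np.degrees(np.arctan2(vy,vx))%180
if __name__=='__main__':
    f=np.load('top0.npz'); im,d,K,T=f['im'],f['d'],f['K'],f['T']
    TL,TR,BL=(279.3,208.6),(326.8,211.1),(276.1,256.4); R2=(325.5,245)
    L=fit(im,K,T,TL,BL,.024); Rr=fit(im,K,T,TR,R2,.024); U=fit(im,K,T,TL,TR,.024,3)
    print(L,Rr,U)
    P=pts(d,K,T); m=(abs(P[...,0]-.5)<.1)&(abs(P[...,1]+.07)<.09)&(P[...,2]>.0205)&(P[...,2]<.0255)
    print('depth rim rect',cv2.minAreaRect((P[m][:,:2]*1000).astype(np.float32)),m.sum())
    # grey floor
    hsv=cv2.cvtColor(im,cv2.COLOR_RGB2HSV); print(hsv[225:245:3,300],hsv[234,276:330:4])
    for Q,z in(((.515,.2475,.021),0),): print('cass px',proj(K,T,Q))
E
python3 jig.py; python3 -c "
from h import *
togo(.515,.2475,.12,18.2)"
```

```text
(array([501.51752,  -9.04307], dtype=float32), np.float32(176.74696)) (array([ 509.5303, -133.1897], dtype=float32), np.float32(177.40152)) (array([558.4464, -75.2042], dtype=float32), np.float32(87.06525))
depth rim rect ((498.22613525390625, -70.63037872314453), (123.9267807006836, 120.17266845703125), 86.96696472167969) 917
[[108  12 106]
 [ 75   4 133]
 [ 42   8 153]
 [ 40   5 152]
 [ 45   7 156]
 [135   9  57]
 [120   9 108]] [[ 75  20  51]
 [ 28  14 226]
 [ 75   3 149]
 [ 40   5 153]
 [ 50   5 153]
 [ 50   5 153]
 [ 40   5 152]
 [ 38   7 152]
 [ 45   7 153]
 [ 45   7 153]
 [ 45   7 153]
 [ 25  17 178]
 [ 23  14 232]
 [100  66  35]]
cass px [176.96184696 224.1815336 ]
t 0.1 pos [ 0.2706 -0.5905  0.2216] tilt [-0.001  0.002 -1.   ] F [-0.4  0.8  0.9] w 1.005 y-ang -65.4
shift units [ 14.28 -16.49   2.57] turn units -16.71
```

```bash
python3 -m jog '[[[1,1,0,0,-0.7],[1,1,0,0,-0.7],[1,1,0,0,-0.7],[1,1,0,0,-0.7],[1,1,0,0,-0.7],[1,1,0,0,-0.7],[1,1,0,0,-0.7],[1,1,0,0,-0.7],[1,1,0,0,-0.7],[1,1,0,0,-0.7]]]' 20; python3 -m jog '[[[1,1,0,0,-0.7],[1,1,0,0,-0.7],[1,1,0,0,-0.7],[1,1,0,0,-0.7],[1,1,0,0,-0.7],[1,1,0,0,-0.7],[1,1,0,0,-0.7],[1,1,0,0,-0.7],[1,1,0,0,-0.6],[1,1,0,0,-0.6]]]'; python3 -c "
from h import *
togo(.5148,.2464,.1,18.2)
f=np.load('top0.npz'); P=pts(f['d'],f['K'],f['T'])
m=(abs(P[...,0]-.515)<.07)&(abs(P[...,1]-.247)<.07)&(P[...,2]>.0125)&(P[...,2]<.0245)
print(m.sum(),cv2.minAreaRect((P[m][:,:2]*1000).astype(np.float32)))"
```

```text
time: 1.35
position: [0.5713, -0.3346, 0.2219]
tool_rot: [-2.724, -1.564, 0.001]
ft_force: [0.5, -0.7, -0.7]
grip_width: 1.001
time: 2.6
position: [0.6704, 0.0465, 0.2218]
tool_rot: [-2.148, -2.292, 0.001]
ft_force: [-0.4, -0.0, 0.2]
grip_width: 0.999
t 2.6 pos [0.6704 0.0465 0.2218] tilt [-0.001 -0.    -1.   ] F [-0.4 -0.   0.2] w 0.999 y-ang 3.7
shift units [ 5.24 -3.56  3.05] turn units -2.9
622 ((515.0386352539062, 246.37257385253906), (47.439361572265625, 88.99506378173828), 17.681102752685547)
```

```bash
python3 -m jog '[[[1,0.87,-0.59,0.35,0],[1,0.87,-0.59,0.35,0],[1,0.87,-0.59,0.35,0],[1,0.87,-0.59,0.35,0],[1,0.87,-0.59,0.35,0],[1,0.87,-0.6,0.35,0],[1,0,0,0,-0.95],[1,0,0,0,-0.95],[1,0,0,0,-0.95],[1,0,0,0,0]]]'; python3 -c "
from h import *
togo(.515,.2464,.0065,17.9)
im,d,K,T=grab('top'); im2,*_=grab('scene')
cv2.imwrite('pics/a1.png',np.hstack([cv2.resize(im[170:290,100:220],(400,400),interpolation=2),cv2.resize(im2[190:330,130:270],(400,400),interpolation=2)])[:,:,::-1])"
```

```text
time: 3.85
position: [0.5155, 0.2446, 0.1381]
tool_rot: [-1.85, -2.538, 0.001]
ft_force: [0.3, 0.2, 0.2]
grip_width: 0.997
t 3.85 pos [0.5155 0.2446 0.1381] tilt [-0.001 -0.    -1.   ] F [0.3 0.2 0.2] w 0.997 y-ang 17.8
shift units [0.05 0.01 3.29] turn units -0.01
```

View pics/a1.png

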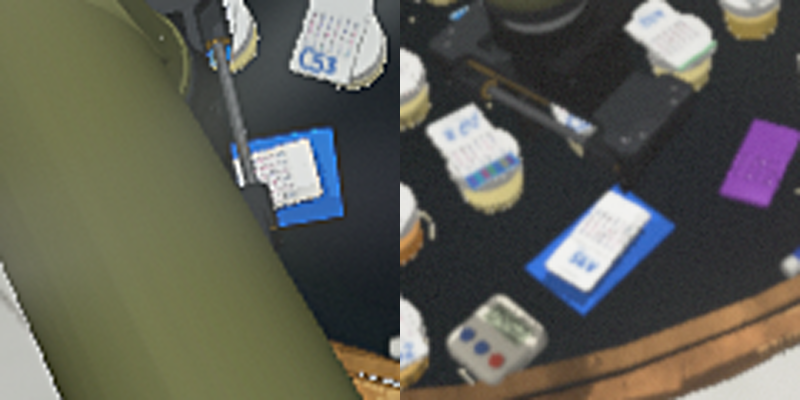

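Left panel (top): the arm covers part of the rest. Right panel (scene): the gripper sits above the cassette with the timer clear. Going down.

```bash
python3 -m jog '[[[1,0.05,0.01,0.6,0],[1,0,0,0.6,0],[1,0,0,0.6,0],[1,0,0,0.5,0],[1,0,0,0.4,0],[1,0,0,0.3,0],[1,0,0,0.2,0],[1,0,0,0.07,0],[1,0,0,0,0]]]'; python3 -c "
from h import *
togo(.515,.2464,.0065,17.9)"
```

```text
time: 5.08
position: [0.5157, 0.2469, 0.0079]
tool_rot: [1.849, 2.539, 0.0]
ft_force: [0.4, -0.0, -0.2]
grip_width: 1.0
t 5.08 pos [0.5157 0.2469 0.0079] tilt [ 0.  0. -1.] F [ 0.4 -0.  -0.2] w 1.0 y-ang 17.9
shift units [-0.01 -0.02  0.04] turn units -0.01
```

Close, then lift.

```bash
python3 -m jog '[[[0.7,0,0,0.02,0],[0.6,0,0,0,0],[0.5,0,0,0,0],[0.4,0,0,0,0],[0.3,0,0,0,0],[0.3,0,0,0,0],[0.3,0,0,0,0]]]' 15; python3 -c "
from h import *
togo(.515,.2464,.0065,17.9)"
```

```text
time: 5.95
position: [0.5156, 0.2468, 0.007]
tool_rot: [1.849, 2.54, 0.0]
ft_force: [0.9, 1.3, 0.7]
grip_width: 0.541
t 5.95 pos [0.5156 0.2468 0.007 ] tilt [ 0. -0. -1.] F [0.9 1.3 0.7] w 0.541 y-ang 17.9
shift units [-0.01 -0.02  0.01] turn units -0.0
```

```bash
python3 -m jog '[[[0.3,0,0,-0.3,0],[0.3,0,0,-0.8,0],[0.3,0,0,-0.9,0],[0.3,0,0,-0.7,0.6],[0.3,0,0,0,0.9],[0.3,0,0,0,0.9],[0.3,0,0,0,0.9],[0.3,0,0,0,0.88],[0.3,0,0,0,0]]]'; python3 -c "
from h import *
togo(.4983,-.0707,.06,-3)"
```

```text
time: 7.08
position: [0.5155, 0.247, 0.1156]
tool_rot: [2.278, 2.163, 0.001]
ft_force: [1.0, -0.3, -0.3]
grip_width: 0.54
t 7.08 pos [0.5155 0.247  0.1156] tilt [ 0.001  0.    -1.   ] F [ 1.  -0.3 -0.3] w 0.54 y-ang -3.0
shift units [-7.95 -0.02  1.39] turn units 0.01
```

```bash
python3 -m jog '[[[0.3,-0.6,0,0,0],[0.3,-1,0,0,0],[0.3,-1,0,0,0],[0.3,-1,0,0,0],[0.3,-1,0,0,0],[0.3,-1,0,0,0],[0.3,-1,0,0,0],[0.3,-0.9,-0.02,0.4,0],[0.3,-0.45,0,0.5,0],[0.3,0,0,0.4,0]]]'; python3 -m jog '[[[0.3,0,0,0,0],[0.3,0,0,0,0]]]';python3 -c "
from h import *
togo(.4983,-.0707,.0085,-3)
im,d,K,T=grab('top'); im2,d2,K2,T2=grab('scene')
np.savez('b.npz',im=im,d=d,im2=im2,d2=d2)
cv2.imwrite('pics/b1.png',np.hstack([cv2.resize(im[175:275,250:350],(400,400),interpolation=2),cv2.resize(im2[150:270,240:360],(400,400),interpolation=2)])[:,:,::-1])"
```

```text
time: 8.32
position: [0.4977, -0.0722, 0.0624]
tool_rot: [2.281, 2.16, -0.001]
ft_force: [0.3, 0.6, -0.9]
grip_width: 0.541
time: 8.57
position: [0.4986, -0.0693, 0.0636]
tool_rot: [2.276, 2.165, 0.001]
ft_force: [0.8, 1.3, -0.1]
grip_width: 0.538
t 8.57 pos [ 0.4986 -0.0693  0.0636] tilt [ 0.001  0.    -1.   ] F [ 0.8  1.3 -0.1] w 0.538 y-ang -2.9
shift units [-0.04 -0.01  1.38] turn units 0.02
```

View pics/b1.png

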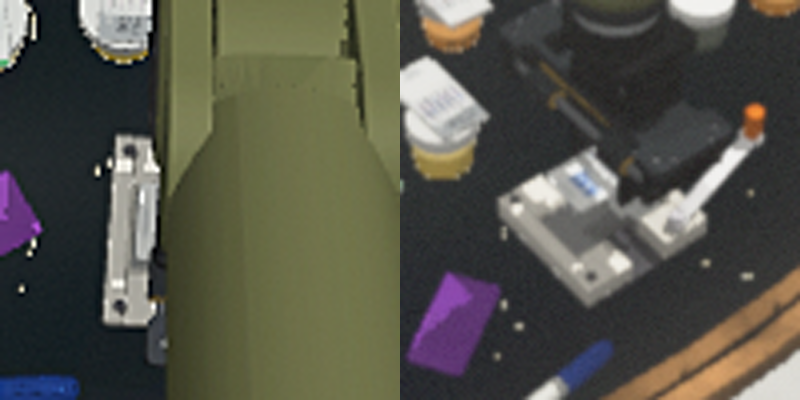

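The held cassette's left end shows in both views: left panel at about (148,215), right panel at (590,180). I'll check where that end lies against the jig using depth before lowering.

```bash
python3 - <<'E'
from h import *
f=np.load('b.npz'); s=get_state()
a=np.radians(-93); ex=np.array([np.cos(a),np.sin(a)]); ey=np.array([-ex[1],ex[0]]); c=np.array([.4983,-.0707])
for n,d,im in(('top',f['d'],f['im']),('scene',f['d2'],f['im2'])):
    p=eyes.camera_params(n); P=pts(d,np.array(p['camera_matrix']),np.array(p['pose'])); q=P[...,:2]-c; X=q@ex*1000; Y=q@ey*1000
    m=(P[...,2]>.070)&(P[...,2]<.084)&(X<-20)&(X>-60)&(abs(Y)<35)&(im.min(-1)>110)
    if m.sum()>5: print(n,m.sum(),'X',np.percentile(X[m],[0,2,50]).round(1),'Y',np.percentile(Y[m],[0,2,50,98,100]).round(1),'z',np.median(P[...,2][m]).round(4))
    if m.sum()>20:
        w=np.stack([X[m],Y[m]],1)
        for lo in(-24,-12,0,12): 
            k=(w[:,1]>lo)&(w[:,1]<lo+12); print('  end X for Y',lo,w[k,0].min().round(1) if k.any() else None)
    r=(P[...,2]>.0205)&(P[...,2]<.0255)&(X<-40)&(X>-80)&(abs(Y)<62); print(n,'rim left X',np.percentile(X[r],[0,1,5]).round(1),'Y',np.percentile(Y[r],[0,1,99,100]).round(1))
E
```

```text
top 83 X [-44.9 -44.6 -39.6] Y [-25.6 -25.3  -3.3  18.6  19.2] z 0.076
  end X for Y -24 -43.9
  end X for Y -12 -44.7
  end X for Y 0 -44.9
  end X for Y 12 -43.7
top rim left X [-62.  -61.8 -60.8] Y [-59.7 -59.2  59.2  59.7]
scene 158 X [-48.5 -48.1 -34.8] Y [-24.7 -22.8  -0.9  22.8  25.2] z 0.0757
  end X for Y -24 -48.2
  end X for Y -12 -48.1
  end X for Y 0 -48.2
  end X for Y 12 -48.5
scene rim left X [-66.2 -66.  -65.2] Y [-57.6 -57.   59.4  61.1]
```

Top puts the end 17.2 mm from the jig's edge and scene 17.7 mm, against an ideal 17.5 mm. It's centred, so straight down.

```bash
python3 -m jog '[[[0.3,0,-0.01,0.3,0],[0.3,0,0,0.35,0],[0.3,0,0,0.25,0],[0.3,0,0,0.15,0],[0.3,0,0,0.1,0],[0.3,0,0,0.1,0],[0.3,0,0,0.06,0],[0.3,0,0,0.03,0],[0.3,0,0,0,0],[0.3,0,0,0,0]]]'; python3 -c "
from h import *
togo(.4983,-.0707,.009,-3)"
```

```text
time: 9.93
position: [0.4996, -0.0708, 0.0102]
tool_rot: [2.276, 2.16, 0.004]
ft_force: [4.3, -0.3, 2.2]
grip_width: 0.541
t 9.93 pos [ 0.4996 -0.0708  0.0102] tilt [ 0.004 -0.001 -1.   ] F [ 4.3 -0.3  2.2] w 0.541 y-ang -3.0
shift units [ 0.   -0.03  0.03] turn units 0.0
```

```bash
python3 -m jog '[[[0.3,0,0.03,0,0],[0.3,0,0.01,0.02,0],[0.3,0,0,0.02,0],[0.3,0,0,0,0]]]'; python3 -c "
from h import *
togo(.4983,-.0707,.009,-3)"
```

```text
time: 10.42
position: [0.4996, -0.0709, 0.0089]
tool_rot: [2.279, 2.161, -0.0]
ft_force: [1.2, 0.1, 9.6]
grip_width: 0.54
t 10.43 pos [ 0.4996 -0.0709  0.0089] tilt [ 0.001 -0.001 -1.   ] F [1.2 0.1 9.6] w 0.54 y-ang -3.0
shift units [ 0.   -0.03 -0.  ] turn units -0.0
```

Now 9 N on the floor at the expected height, so it is seated. Release and rise.

```bash
python3 -m jog '[[[0.7,0,0,-0.01,0],[0.8,0,0,0,0],[0.8,0,0,0,0],[0.8,0,0,0,0],[0.8,0,0,-0.3,0],[0.8,0,0,-0.8,0],[0.8,0,0,-0.9,0],[0.8,0,0,-0.6,0],[0.8,0,0,-0.3,0]]]'; python3 -m jog '[[[0.3,-1,0.3,0,0],[0,-1,0.3,0,0],[0,-1,0.3,0,0],[0,-1,0.3,0,0],[0,-1,0.3,0,0],[0,-1,0.3,0,0],[0,-0.5,0.3,0,0],[0,0,0,0,0]]]';python3 -c "
from h import *
togo(.45,-.29,.04,-3)
im,d,K,T=grab('top'); im2,d2,K2,T2=grab('scene')
np.savez('c.npz',im=im,d=d,im2=im2,d2=d2)
cv2.imwrite('pics/c1.png',np.hstack([cv2.resize(im[185:285,260:380],(480,400),interpolation=2),cv2.resize(im2[160:260,260:360],(320,320),interpolation=2)[:400] if 0 else cv2.resize(im2[160:260,260:340],(320,400),interpolation=2)])[:,:,::-1])"
```

```text
time: 11.55
position: [0.5, -0.0709, 0.1263]
tool_rot: [2.277, 2.16, 0.002]
ft_force: [-0.8, -1.2, -0.5]
grip_width: 0.799
time: 12.55
position: [0.5687, -0.3366, 0.1231]
tool_rot: [-2.281, -2.158, 0.001]
ft_force: [-1.0, 1.3, 0.1]
grip_width: 0.029
t 12.55 pos [ 0.5687 -0.3366  0.1231] tilt [-0.001  0.    -1.   ] F [-1.   1.3  0.1] w 0.029 y-ang -3.2
shift units [ 1.   -3.02  2.08] turn units -0.04
```

View pics/c1.png

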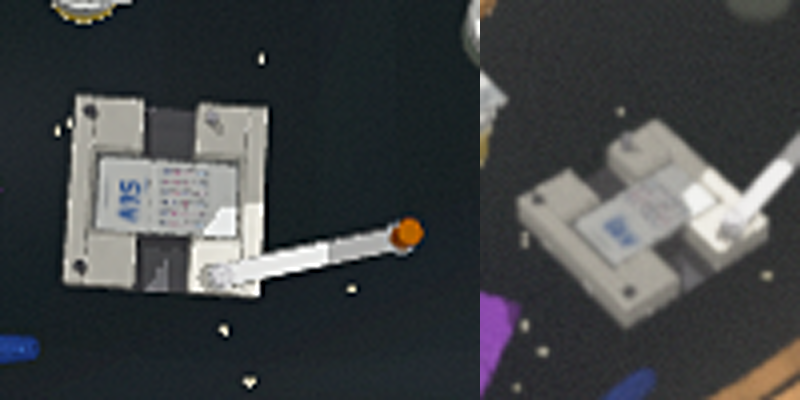

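The cassette lies square in the pocket, print up. The stop post is at the jig's upper-right rim, and the knob is at (405,235) in the left panel. Checking flatness and planning the arc.

```bash
cat > arc.py <<'E'
from h import *
a=np.radians(-93); ex=np.array([np.cos(a),np.sin(a)]); ey=np.array([-ex[1],ex[0]]); c=np.array([.4983,-.0707])
pin=c+.037*ex-.050*ey
def knob(th): return pin+.115*(np.sin(th)*ex+np.cos(th)*ey)
if __name__=='__main__':
    f=np.load('c.npz')
    for n,d,im in(('top',f['d'],f['im']),('scene',f['d2'],f['im2'])):
        p=eyes.camera_params(n); K,T=np.array(p['camera_matrix']),np.array(p['pose']); P=pts(d,K,T); q=P[...,:2]-c; X=q@ex*1000; Y=q@ey*1000
        m=(abs(X)<42)&(abs(Y)<21)&(P[...,2]<.04); A=np.c_[X[m],Y[m],np.ones(m.sum())]
        k=np.linalg.lstsq(A,P[...,2][m]*1000,rcond=None)[0]; print(n,'plane mm: slopes deg',np.degrees(k[:2]).round(2),'z',k[2].round(2),'n',m.sum())
        h=cv2.cvtColor(im,cv2.COLOR_RGB2HSV); o=(h[...,0]<16)&(h[...,1]>170)&(h[...,2]>100)&(abs(X)<250)&(abs(Y)<120)&(P[...,2]>.03)&(P[...,2]<.065)&(np.hypot(X-152,Y+20)<60)
        v,u=np.nonzero(o); print('orange',o.sum(),u.mean(),v.mean(),'pts',P[o].mean(0).round(4), 'top ctr',P[o&(P[...,2]>.056)].mean(0).round(4))
        for z in (.046,): print(ray(K,T,u.mean(),v.mean(),z).round(4))
    print('pin',pin.round(4))
    for th in np.arange(0,1.6,.1): print(round(th,1),knob(th).round(4))
E
python3 arc.py
```

```text
top plane mm: slopes deg [ 1.15 -0.13] z 22.3 n 532
orange 14 360.7142857142857 243.85714285714286 pts [ 0.4702 -0.2144  0.055 ] top ctr [ 0.4707 -0.2166  0.06  ]
[ 0.4714 -0.2163  0.046 ]
scene plane mm: slopes deg [  7.89 -72.39] z -235.25 n 605
orange 30 345.73333333333335 185.23333333333332 pts [ 0.4735 -0.2093  0.0537] top ctr [ 0.4743 -0.2105  0.0602]
[ 0.4781 -0.2152  0.046 ]
pin [ 0.4464 -0.105 ]
0.0 [ 0.5613 -0.1111]
0.1 [ 0.5601 -0.1225]
0.2 [ 0.5578 -0.1337]
0.3 [ 0.5544 -0.1447]
0.4 [ 0.5499 -0.1553]
0.5 [ 0.5443 -0.1654]
0.6 [ 0.5378 -0.1748]
0.7 [ 0.5304 -0.1836]
0.8 [ 0.5221 -0.1916]
0.9 [ 0.5131 -0.1987]
1.0 [ 0.5034 -0.2049]
1.1 [ 0.4932 -0.2101]
1.2 [ 0.4824 -0.2143]
1.3 [ 0.4714 -0.2173]
1.4 [ 0.46   -0.2192]
1.5 [ 0.4486 -0.22  ]
```

```bash
python3 - <<'E'
from arc import *
f=np.load('c.npz')
for n,d,im in(('top',f['d'],f['im']),('scene',f['d2'],f['im2'])):
    p=eyes.camera_params(n); K,T=np.array(p['camera_matrix']),np.array(p['pose']); P=pts(d,K,T); q=P[...,:2]-c; X=q@ex*1000+(4 if n=='scene' else 0); Y=q@ey*1000; Z=P[...,2]*1000
    ok=(Z>10)&(Z<45)
    for lab,Q,lim in(('X',X,(abs(Y)<18)),('Y',Y,(abs(X)<36))):
        print(n,lab,[(b,round(float(np.median(Z[ok&lim&(abs(Q-b)<4)])),1)) for b in ((-58,-40,-30,-20,-10,0,10,20,30,40,54) if lab=='X' else (-19,-10,0,10,19))])
E
```

```text
top X [(-58, 23.7), (-40, 21.3), (-30, 22.1), (-20, 21.4), (-10, 22.1), (0, 22.3), (10, 22.5), (20, 22.4), (30, 23.0), (40, 22.6), (54, 23.1)]
top Y [(-19, 22.6), (-10, 22.2), (0, 22.0), (10, 22.2), (19, 21.8)]
scene X [(-58, 21.7), (-40, 21.1), (-30, 21.7), (-20, 21.6), (-10, 21.6), (0, 22.5), (10, 21.9), (20, 22.0), (30, 22.0), (40, 22.9), (54, 23.6)]
scene Y [(-19, 21.8), (-10, 22.2), (0, 21.7), (10, 21.7), (19, 21.7)]
```

Scatter is about 1 mm and there's no end on the lead-in. The held-down height of 8.9 mm matches the 9.0 mm predicted, so the cassette is seated. Now I'll move behind the knob (clockwise side), turned so tool y lies along the bar and +x pushes along the arc.

```bash
python3 -m jog '[[[0,0.44,-0.55,0,0],[0,0.44,-0.55,0,0],[0,0.44,-0.55,0,0],[0,0.44,-0.55,0,0],[0,0.44,-0.55,0,0],[0,0.44,-0.55,0,0],[0,0,0,0,1],[0,0,0,0,1],[0,0,0,0,1],[0,0,0,0,1]]]'; python3 -m jog '[[[0,0,0,0,1],[0,0,0,0,1],[0,0,0,0,1],[0,0,0,0,1],[0,0,0,0,1],[0,0,0,0,1],[0,0,0,0,1],[0,0,0,0,1],[0,0,0,0,1],[0,0,0,0,1]]]';  python3 -m jog '[[[0,0,0,0,0.9],[0,0,0,0,0],[0,0,0,0,0]]]'; python3 -c "
from h import *
togo(.442,-.224,.042,-77.5)"
```

```text
time: 13.9
position: [0.4426, -0.2208, 0.1242]
tool_rot: [-2.62, -1.733, 0.001]
ft_force: [0.0, -0.1, -0.0]
grip_width: 0.005
time: 15.15
position: [0.4426, -0.2207, 0.1242]
tool_rot: [-3.107, -0.463, 0.001]
ft_force: [-0.4, -0.5, -0.7]
grip_width: 0.002
time: 15.52
position: [0.4429, -0.2217, 0.1242]
tool_rot: [3.122, 0.345, -0.0]
ft_force: [-0.4, -0.1, -0.2]
grip_width: 0.009
t 15.53 pos [ 0.4429 -0.2217  0.1242] tilt [-0. -0. -1.] F [-0.4 -0.1 -0.2] w 0.009 y-ang -77.4
shift units [-0.03  0.05  2.06] turn units 0.02
```

```bash
python3 -m jog '[[[0,-0.08,0.05,0,0],[0,0,0,0.5,0],[0,0,0,0.5,0],[0,0,0,0.5,0],[0,0,0,0.4,0],[0,0,0,0.15,0],[0,0,0,0,0]]]'; python3 -m jog '[[[0,0.1,0,0,0],[0,0.1,0,0,0],[0,0.1,0,0,0],[0,0.05,0,0,0],[0,0,0,0,0]]]'; python3 -c "
from arc import *
togo(.442,-.224,.042,-77.5)
im,d,K,T=grab('top'); im2,d2,K2,T2=grab('scene')
cv2.imwrite('pics/d1.png',np.hstack([cv2.resize(im[185:285,260:380],(480,400),interpolation=2),cv2.resize(im2[150:230,290:370],(320,400),interpolation=2)])[:,:,::-1])"
```

```text
time: 16.4
position: [0.4403, -0.2251, 0.042]
tool_rot: [-3.123, -0.341, 0.001]
ft_force: [-0.6, -0.9, 0.4]
grip_width: 0.003
time: 17.02
position: [0.4542, -0.222, 0.0422]
tool_rot: [3.123, 0.342, 0.0]
ft_force: [-1.4, 0.8, -0.3]
grip_width: 0.007
t 17.02 pos [ 0.4542 -0.222   0.0422] tilt [ 0. -0. -1.] F [-1.4  0.8 -0.3] w 0.007 y-ang -77.5
shift units [-0.31 -0.02  0.  ] turn units -0.0
```

View pics/d1.png

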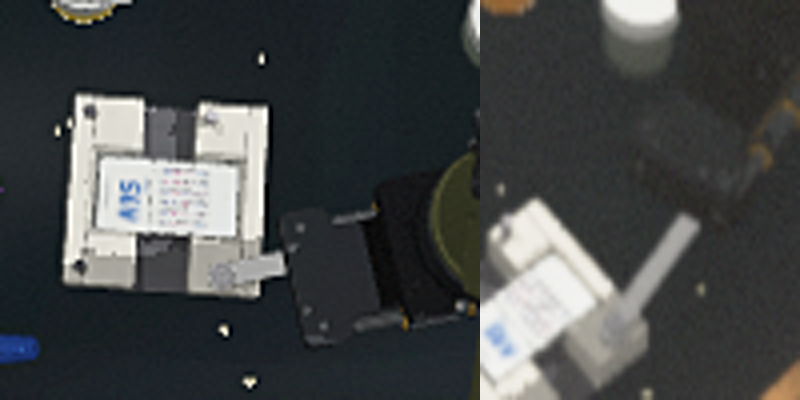

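The gripper stands over and behind the knob, with the bar in line with tool y. Sweeping the arc.

```bash
python3 -m jog '[[[0,0.25,0.027,0,-1],[0,0.25,0.027,0,-1],[0,0.25,0.027,0,-1],[0,0.25,0.027,0,-1],[0,0.25,0.027,0,-1],[0,0.25,0.027,0,-1],[0,0.25,0.027,0,-1]]]'; python3 -c "
from arc import *
s=get_state(); R=Ro.from_rotvec(s['tool_rot']).as_matrix(); a=np.degrees(np.arctan2(R[1,1],R[0,1])); th=np.radians(-3-a)
e=s['position'][:2]-knob(th); print('theta',th,'TCP rel knob in tool xy mm',(R[:2,:2].T@e*1000).round(1),'F',s['ft_force'].round(1))"
```

```text
time: 18.0
position: [0.5186, -0.1976, 0.0421]
tool_rot: [2.874, 1.267, -0.001]
ft_force: [0.0, -1.4, -0.1]
grip_width: 0.006
theta 0.6877717888971451 TCP rel knob in tool xy mm [-19.7   0.7] F [ 0.  -1.4 -0.1]
```

```bash
python3 -m jog '[[[0,0.25,0.027,0,-1],[0,0.25,0.027,0,-1],[0,0.25,0.027,0,-1],[0,0.25,0.027,0,-1],[0,0.25,0.027,0,-1],[0,0.25,0.027,0,-1],[0,0.25,0.027,0,-1],[0,0.22,0.02,0,-0.88],[0,0,0,0,0]]]'; python3 -c "
from arc import *
s=get_state(); R=Ro.from_rotvec(s['tool_rot']).as_matrix(); a=np.degrees(np.arctan2(R[1,1],R[0,1])); th=np.radians(-3-a)
e=s['position'][:2]-knob(th); print('theta',th,'TCP rel knob in tool xy mm',(R[:2,:2].T@e*1000).round(1),'F',s['ft_force'].round(1))"
```

```text
time: 19.12
position: [0.5591, -0.13, 0.0422]
tool_rot: [-2.281, -2.16, -0.0]
ft_force: [0.8, 0.0, -0.3]
grip_width: 0.006
theta 0.002038645813142533 TCP rel knob in tool xy mm [-18.8  -1.1] F [ 0.8  0.  -0.3]
```

Now creep along +x until the stop is felt.

```bash
for i in 1 ; do python3 -m jog '[[[0,0.03,0,0,0],[0,0.03,0,0,0],[0,0,0,0,0]]]'; done; python3 -m jog '[[[0,0.03,0,0,0],[0,0,0,0,0]]]'; python3 -m jog '[[[0,0.03,0,0,0],[0,0,0,0,0]]]'
```

```text
time: 19.5
position: [0.5589, -0.1285, 0.042]
tool_rot: [-2.282, -2.159, 0.001]
ft_force: [0.2, -0.6, 0.5]
grip_width: 0.003
time: 19.75
position: [0.559, -0.1273, 0.042]
tool_rot: [2.281, 2.16, -0.001]
ft_force: [0.1, -2.0, -0.5]
grip_width: 0.006
time: 20.0
position: [0.559, -0.1272, 0.0421]
tool_rot: [2.281, 2.158, -0.002]
ft_force: [-0.4, -4.6, -0.5]
grip_width: 0.005
```

The force climbs with no motion, so the bar is on the stop. One more light press, then back off and retreat.

```bash
python3 -m jog '[[[0,0.05,0,0,0],[0,0,0,0,0]]]'; python3 -m jog '[[[0,-0.3,0,0,0],[0,-0.6,0,0,0],[0,-0.4,0,-0.5,0],[0,-0.6,0,-0.9,0],[0,-1,0,-0.9,0],[0,-1,0,0,0],[0,-1,0,0,0],[0,-0.5,0,0,0],[0,0,0,0,0]]]'; python3 - <<'E'
from arc import *
im,d,K,T=grab('top'); im2,d2,K2,T2=grab('scene')
cv2.imwrite('pics/e1.png',np.hstack([cv2.resize(im[185:285,250:350],(400,400),interpolation=2),cv2.resize(im2[160:260,250:350],(400,400),interpolation=2)])[:,:,::-1])
P=pts(d,K,T)
h=cv2.cvtColor(im,cv2.COLOR_RGB2HSV); o=(h[...,0]<16)&(h[...,1]>170)&(h[...,2]>100)&(np.linalg.norm(P[...,:2]-knob(0),axis=-1)<.03)
v,u=np.nonzero(o); print('knob',o.sum(),ray(K,T,u.mean(),v.mean(),.05).round(4),'want',knob(0).round(4))
q=P[...,:2]-c; X=q@ex*1000; Y=q@ey*1000; Z=P[...,2]*1000
b=(Z>28)&(Z<35)&(abs(X-37)<15)&(Y>-38)&(Y<50); l=cv2.fitLine(np.stack([X[b],Y[b]],1).astype(np.float32),2,0,.01,.01).ravel(); print('bar fit jig',l.round(3),b.sum())
f=np.load('top0.npz'); 
g=lambda i:cv2.cvtColor(i,cv2.COLOR_RGB2GRAY).astype(int)
for nm,x0,y0,x1,y1 in(('timer',118,216,150,246),('pot',374,175,404,206),('tape',408,225,446,262)): print(nm,'mean diff',abs(g(im)-g(f['im']))[y0:y1,x0:x1].mean().round(1))
E
```

```text
time: 20.25
position: [0.559, -0.127, 0.0421]
tool_rot: [2.282, 2.156, -0.004]
ft_force: [-0.4, -8.8, -0.6]
grip_width: 0.006
time: 21.38
position: [0.5474, -0.3399, 0.1337]
tool_rot: [-2.282, -2.157, -0.001]
ft_force: [-0.5, -0.1, 0.1]
grip_width: 0.006
knob 9 [ 0.5614 -0.1093  0.05  ] want [ 0.5613 -0.1111]
bar fit jig [ 3.0000e-03 -1.0000e+00  3.6708e+01  6.5300e+00] 185
timer mean diff 1.9
pot mean diff 7.3
tape mean diff 21.5
```

View pics/e1.png

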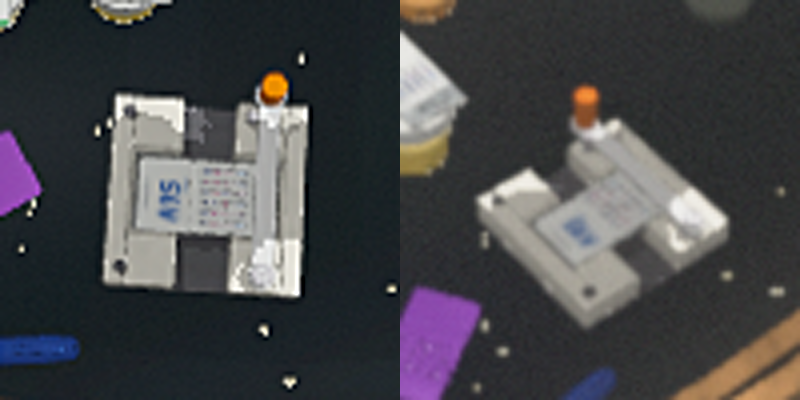

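Bar at 0.003 rad against its stop over the cassette's end, knob on target, cassette seated. The arm now hangs over the tape, which explains its image difference. Handing in.

```bash
python3 -c "
from h import *
print(job.close_job())"
```

```text
the job is handed in; nothing more can be done
None
```

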